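Check the emergency stop of a lab mixer

ROBOT

A 6-joint arm with a two-finger parallel gripper is mounted at the origin on the work surface. World frame = base frame: x ahead of the robot, y to its left, z up, the work surface at z = 0. Lengths are in m, angles in rad, forces in N, time in s.
With the tool pointing down it reaches from about 0.325 to 0.875 m from the base axis. Payload 4.4 kg.
Tool frame: the origin (TCP) lies between the finger pads; the fingertips stand 17 mm ahead of it and the grasp point (between the pads) lies 2 mm behind it; z points along the fingers, y is the line along which they close (so a half turn about z gives the same grasp; the last joint's range is limited). The gripper opens to 85 mm and grips with 20 to 120 N. Pads are 22 mm wide; open, the fingers measure 114 mm over their backs; the gripper's body (76 mm by 85 mm) begins 54 mm behind the grasp point. The pads swing forward as they close: fully open they stand 13 mm farther back than shut.
Start: joints at [-1.448, 0.207, 1.542, -0, 1.393, -0.15], TCP at [0.155, -0.554, 0.248] pointing down, gripper open.
Joint ranges: [-2.73, 2.73], [-0.86, 2.22], [0.23, 2.46], [-1.11, 4.25], [0.08, 2.63], [-2.82, 2.82]. Speed limits (rad/s): [2.79, 2.79, 3.14, 3.14, 3.14, 3.14].

INTERFACE

Orientations are given as a unit quaternion [x, y, z, w].
In Python, from station import bot gives the robot as it stands. Calls block until the motion is done:
- bot.goto(position, orientation): joint-space move of the TCP to a pose.
- bot.move_linear(position, rot=None, velocity=0.15): straight line of the TCP; rot=None keeps the orientation; velocity is the mean speed in m/s.
- bot.set_joints(angles): joint-space move.
- bot.release() and bot.grasp(grasp_force=None): open the fingers fully, or close them until they stop; grasp_force is the grip in N (None keeps the last).
- bot.dwell(seconds).
- bot.solve_ik(position, orientation): joint angles nearest the present ones, or None.
- bot.get_obs(): the state.
- bot.read_camera(name): name is "side" or "top" or "wrist"; returns a dict with "img" (480x640x3 uint8, red, green, blue), "fx", "fy", "cx", "cy" (pixels), "R" (3x3) and "t" (3): a world point X has camera coordinates R X + t. Camera axes: x right, y down, z forward; pixel columns grow to the right and rows downward; lengths in m; the calibration is good to about 2 mm. A picture is of the moment at which its call begins. There is no depth.
A pose or a line that the arm cannot do raises bot.PlanningError and nothing moves.
- bot.job_done(): hands the job in; it is judged then, once.
The state is a dict: "time_s": time; "joint_pos": joint angles; "joint_vel": joint speeds; "joint_torque": joint torques, N m; "tool_pos": TCP position; "ee_rot": TCP orientation; "ft_force": force on the tool from outside, world axes, zero at the start; "ft_torque": the same for the moment, N m; "finger_gap": opening from 0.0 (shut) to 1.0 (fully open); "grasp_force": force on a finger pad.
Only numpy, scipy, OpenCV 4.12 (cv2) and the standard library are available. Lean on these libraries where they do the work, as an engineer would, in place of code of your own. Each camera call takes 0.05 s, during which the arm holds its last target. There are 200 camera calls.

TASK

Do the safety check of the white orbital mixer's emergency stop: press the red mushroom button all the way down so that it latches, and let go of it so that it is seen to stay down by itself. Then twist the red head clockwise (seen from above) until the latch frees, and let go so that it springs fully up again. Do not press the blue button of the grey tube roller, and leave everything else on the bench where it is.

Things in the scene. Friction and masses are not known exactly. Their poses are not given: they have to be found in the camera images.
- mixer: White orbital mixer with a teal band, fixed, at the left or the right; case 260 (x) x 210 (y) mm, deck 80 mm above the bench. Origin: centre of its underside. The red stop stands on a vertical axis at (-75, 0) mm here, over a yellow disc (80 mm wide, 3 high) and collar (38 mm wide, 15 high). A plate at the rear (110 x 180 mm, centred at x = +68 mm, top at 100 mm) carries a jar.
- stop_top (a point): Centre of the top of the round red mushroom head; moves with it: 56 mm above the deck when up, about 46 when latched. z up; x along the mixer's x when untwisted. Head 55 mm wide, three white marks on top; the straight part of its rim, to grip, lies 8 to 23 mm below this point, its underside 26 mm below. The deck beside it is clear (80 mm to +x; in y only a flat screen, 3 mm high).
- stop_press (a joint): How far the red head is pressed down, in m: 0 fully up (a spring holds it there), 0.013 the hard stop. The push grows from 3 N to about 9 N, a little more in passing the latch. Pressed beyond about 0.011 it latches; let go, it then stays at about 0.0095. Pressing needs no twist.
- stop_twist (a joint): Twist of the red head in rad, positive clockwise seen from above: 0 rest, 1.0 hard stop. A soft spring (0.02 to 0.07 N m) turns it back to 0 once the head is up. With the head latched, a twist beyond about 0.6 rad (35 degrees) frees it; it springs up once the grip no longer holds it down. Let go short of that, it stays latched, perhaps part twisted.
- roller: Grey tube roller with three black rollers on its rear half, fixed to the bench, of the same size as the mixer (260 x 210 mm, deck at 80 mm, its rear walls up to 113 mm). Origin: centre of its underside. Its blue button stands at (-75, 0) mm in this frame. Not to be used.
- roller_button (a joint): Blue round push button (48 mm wide, top 22 mm above the roller's deck) of the roller, in m: 0 up, 0.008 pressed. Must not be pressed.
- bottle: Round jar with a blue cap, 64 mm wide, 55 mm high, standing loose at the +y end of the mixer's rear plate. Origin: centre of its underside.
- tube_rack: Dark blue tube rack with light blue caps, 65 x 200 mm, 66 mm high, loose. Origin: centre of its underside.
- phone: Black phone, 75 x 150 x 10 mm, lying loose. Origin: centre of its underside.
- mini_spin: Round teal mini centrifuge with a dark domed lid, 150 mm wide, 128 mm high, loose. Origin: centre of its underside.
- ice_box: Dark blue box of ice with capped tubes, 264 x 336 mm, 155 mm high, loose. Origin: centre of its underside.
- pipette: White pipette with an orange end, 260 x 26 x 24 mm, lying loose. Origin: on the bench below the middle of its white grip.
- wash_bottle: White bottle with a red cap, 72 mm wide, 170 mm high, standing loose. Origin: centre of its underside.

How it is judged:
On the way, in this order (a step that is already met when the one before it is completed fails the run):
1. the red head is latched down (pressed more than 8 mm) with the robot off the mixer (value of joint stop_press above 0.008 m and contact force between mixer and the fingers below 0.3 N and contact force between mixer and the arm below 0.3 N), for 0.3 s.
2. the latched head is twisted clockwise by more than 0.4 rad while it is still down (value of joint stop_twist above 0.4 rad and value of joint stop_press above 0.006 m).
At the end, for the whole second after the job is handed in: The red head is released and fully up (within 3 mm) after having been latched and twisted free; the roller's blue button is up (value of joint each of stop_press, roller_button below 0.003 m and contact force between mixer and the fingers below 0.3 N and contact force between mixer and the arm below 0.3 N); the robot touches nothing.
It fails at once if the roller's blue button is pressed by more than 4 mm (value of joint roller_button above 0.004 m).
It fails at once if the jar, rack, phone, mini centrifuge, ice box, pipette or wash bottle is moved by more than 30 mm (distance of any of bottle, tube_rack, phone, mini_spin, ice_box, pipette, wash_bottle from where it was at the start of the episode above 0.03 m).
It also fails if it takes over 48 s, if anything falls off the work surface, if the arm or the gripper's body presses on something with over 40 N, if the wrist force passes 120 N, or if a joint passes its speed limit or range.

## Working session

There is one attempt and no reset: what is moved stays moved. The work goes in short steps, each a Python script; the robot and the scene stay as the last script left them, time stands still between calls to the robot, and variables do not carry over. Pictures are saved under pics/ and viewed, at most 10 in all, crops included, and the job is handed in when it is done.

```bash
mkdir -p pics; python3 - <<'E'
from station import bot
import cv2,pickle
d={}
for n in("top","side"):
    c=bot.read_camera(n);d[n]=c
    cv2.imwrite(f"pics/{n}0.png",c["img"][:,:,::-1]);print(n,c["fx"],c["R"],c["t"])
pickle.dump(d,open("c0.pkl","wb"))
o=bot.get_obs();print(o["time_s"],o["ee_rot"],o["finger_gap"])
E
```

```text
top 506.5792741031785 [[-4.79906322e-04 -9.99987473e-01 -4.98231888e-03]
 [-9.92352216e-01  1.09123604e-03 -1.23433744e-01]
 [ 1.23437635e-01  4.88497854e-03 -9.92340308e-01]] [-0.04940374  0.49866336  1.76352671]
side 601.0963401745532 [[-0.87930212 -0.47610398  0.01236028]
 [-0.27832996  0.49263344 -0.82452697]
 [ 0.38647148 -0.72844855 -0.56568764]] [0.41702032 0.25727155 1.41186949]
0.1 [ 9.90712188e-01  1.35971573e-01  1.23669432e-05 -1.04526272e-03] 0.9980695245368119
```

View pics/top0.png

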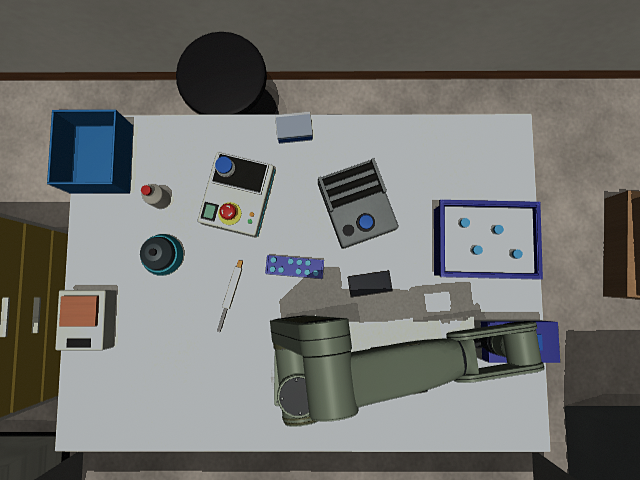

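View pics/side0.png

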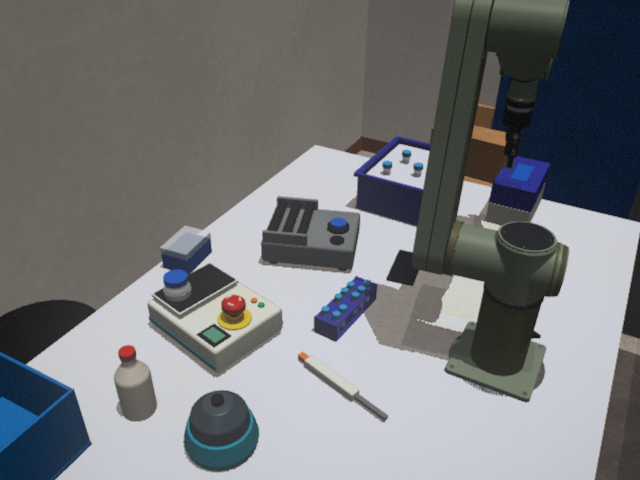

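The top view shows the red head near (229,212) and the side view near (234,304). The mixer is on the left and slightly yawed. The crops come next for finer reading.

```bash
python3 - <<'E'
import pickle,cv2,numpy as np
d=pickle.load(open("c0.pkl","rb"))
a=cv2.resize(d["top"]["img"][145:245,190:290],None,fx=4,fy=4,interpolation=2)
b=cv2.resize(d["side"]["img"][255:375,140:290][:100,50:150],None,fx=4,fy=4,interpolation=2)
cv2.imwrite("pics/crop.png",np.hstack([a,b])[:,:,::-1])
E
```

```text
(no output)
```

View pics/crop.png

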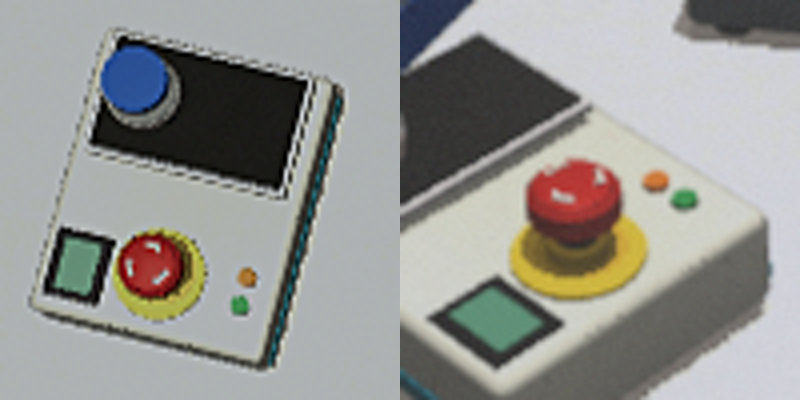

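The crop shows the centre of the marks at top (149,261) and side (172,181). The deck corners in the top view are at about (32,303), (264,362) and (112,30).

```bash
cat > h.py <<'E'
import numpy as np
from scipy.spatial.transform import Rotation as Ro
def ray(c,u,v):
    d=c["R"].T@np.array([(u-c["cx"])/c["fx"],(v-c["cy"])/c["fy"],1]); return -c["R"].T@c["t"],d/np.linalg.norm(d)
def tri(obs):
    A=np.zeros((3,3));b=np.zeros(3)
    for c,u,v in obs:
        o,d=ray(c,u,v);P=np.eye(3)-np.outer(d,d);A+=P;b+=P@o
    X=np.linalg.solve(A,b);res=[np.linalg.norm(np.cross(X-ray(*k)[0],ray(*k)[1])) for k in obs]
    return X,res
def onz(c,u,v,z):
    o,d=ray(c,u,v);return o+d*(z-o[2])/d[2]
def down(a):  # tool down, tool y axis (closing) at angle a in the world xy plane
    y=np.array([np.cos(a),np.sin(a),0]);z=np.array([0,0,-1.]);return Ro.from_matrix(np.c_[np.cross(y,z),y,z]).as_quat()
E
python3 - <<'E'
from h import *
import pickle
d=pickle.load(open("c0.pkl","rb"));T,S=d["top"],d["side"]
t=lambda x,y:(190+x/4-.4,145+y/4-.4)
X,r=tri([(T,*t(149,261)),(S,190+43-.4,255+45.25-.4)]);print("top",X,r)
fl,fr,rl=[onz(T,*t(*p),.08) for p in((32,303),(264,362),(112,30))]
print(fl,fr,rl,np.linalg.norm(fl-fr),np.linalg.norm(fl-rl))
e=fl-fr;f=rl-fl;print("yaw",np.arctan2(-e[0],e[1]),np.arctan2(f[1],f[0]))
m=(fl+fr)/2;x=f/np.linalg.norm(f);print("pred",m+.055*x)
from station import bot
for a in np.arange(-3,3.2,.3):
    q=bot.solve_ik(list(X+[0,0,.12]),list(down(a)));print(round(a,1),None if q is None else np.round(q,2))
E
```

```text
top [0.56267218 0.24765647 0.13450818] [np.float64(0.0007323302638844635), np.float64(0.000732330263884756)]
[0.53460945 0.3577077  0.08      ] [0.48302653 0.15628204 0.08      ] [0.77711039 0.29415101 0.08      ] 0.20792569074603587 0.25069135567839707
yaw -0.2507013442302405 -0.25632325179352994
pred [0.56202107 0.24305096 0.08      ]
-3.0 None
-2.7 None
-2.4 [ 0.27  0.29  1.43 -0.    1.42  2.67]
-2.1 [ 0.27  0.29  1.43 -0.    1.42  2.37]
-1.8 [ 0.27  0.29  1.43 -0.    1.42  2.07]
-1.5 [ 0.27  0.29  1.43 -0.    1.42  1.77]
-1.2 [ 0.27  0.29  1.43 -0.    1.42  1.47]
-0.9 [ 0.27  0.29  1.43 -0.    1.42  1.17]
-0.6 [ 0.27  0.29  1.43 -0.    1.42  0.87]
-0.3 [ 0.27  0.29  1.43 -0.    1.42  0.57]
-0.0 [ 0.27  0.29  1.43 -0.    1.42  0.27]
0.3 [ 0.27  0.29  1.43 -0.    1.42 -0.03]
0.6 [ 0.27  0.29  1.43 -0.    1.42 -0.33]
0.9 [ 0.27  0.29  1.43 -0.    1.42 -0.63]
1.2 [ 0.27  0.29  1.43 -0.    1.42 -0.93]
1.5 [ 0.27  0.29  1.43 -0.    1.42 -1.23]
1.8 [ 0.27  0.29  1.43 -0.    1.42 -1.53]
2.1 [ 0.27  0.29  1.43 -0.    1.42 -1.83]
2.4 [ 0.27  0.29  1.43 -0.    1.42 -2.13]
2.7 [ 0.27  0.29  1.43 -0.    1.42 -2.43]
3.0 [ 0.27  0.29  1.43 -0.    1.42 -2.73]
```

Height 0.1345 against 0.136 expected, case size 208 x 251 mm (rounded edges), and yaw -0.25 all agree. Next I move above the head and refine with the wrist camera from two places.

```bash
python3 - <<'E'
from station import bot
from h import *
import cv2,pickle
q=list(down(0.3)); out=[]
bot.goto([.545,.247,.27],q);o=bot.get_obs();print(o["time_s"],o["tool_pos"])
out.append(bot.read_camera("wrist"))
bot.move_linear([.5,.22,.25]);out.append(bot.read_camera("wrist"));print(bot.get_obs()["time_s"])
pickle.dump(out,open("w.pkl","wb"))
cv2.imwrite("pics/w.png",cv2.resize(np.hstack([c["img"] for c in out]),(800,300),interpolation=3)[:,:,::-1])
X=[.5627,.2477,.1345]
for c in out:
    p=c["R"]@X+c["t"];print(-c["R"].T@c["t"],c["fx"],p[0]/p[2]*c["fx"]+c["cx"],p[1]/p[2]*c["fy"]+c["cy"])
E
```

```text
3.2167 [0.54535987 0.24615963 0.26995446]
3.8417
[0.52286919 0.31509271 0.39523124] 428.26414441132505 348.6683583035654 240.65108134527495
[0.47789322 0.28874981 0.3757959 ] 428.26414441132505 437.47586002835027 230.42832634142871
```

View pics/w.png

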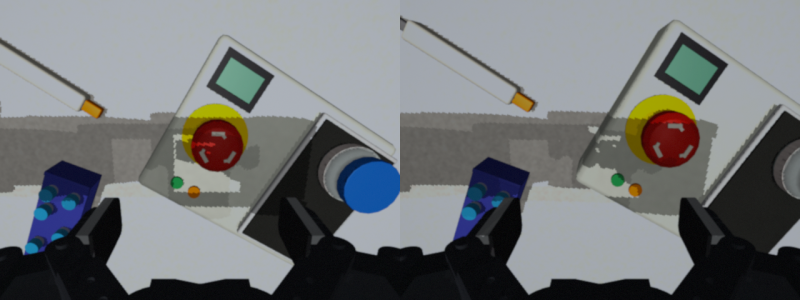

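The head's marks centre at about (347,235) and (432,224) in full pixels, within 6 px of the prediction. I enlarge to read them better.

```bash
python3 - <<'E'
import pickle,cv2,numpy as np
o=pickle.load(open("w.pkl","rb"))
cv2.imwrite("pics/wc.png",np.hstack([cv2.resize(c["img"][y:y+100,x:x+100],None,fx=4,fy=4,interpolation=2) for c,x,y in((o[0],295,185),(o[1],380,175))])[:,:,::-1])
E
```

```text
(no output)
```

View pics/wc.png

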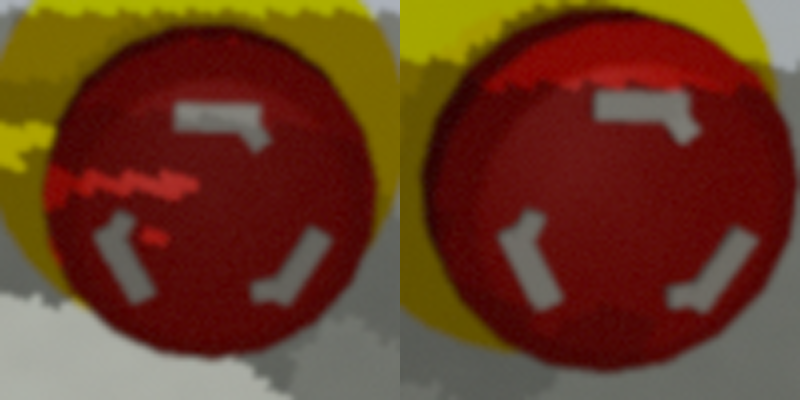

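Mark bars average to (215,215) in the left crop and (232,213) in the right crop, i.e. (348.3,238.4) and (437.6,227.9) in full pixels.

```bash
python3 - <<'E'
from h import *
import pickle
d=pickle.load(open("c0.pkl","rb"));o=pickle.load(open("w.pkl","rb"))
w=[(o[0],348.35,238.4),(o[1],437.6,227.9)]
print(tri(w)); print([onz(*k,.136) for k in w])
print(tri(w+[(d["top"],226.85,209.85),(d["side"],232.6,299.85)]))
E
```

```text
(array([0.56191344, 0.24927399, 0.13535069]), [np.float64(6.891549755544322e-06), np.float64(6.891549755620745e-06)])
[array([0.56181888, 0.24943193, 0.136     ]), array([0.56168318, 0.24938693, 0.136     ])]
(array([0.56233801, 0.24846698, 0.13452125]), [np.float64(0.000634080103554454), np.float64(0.0006749648474392512), np.float64(0.001187911588765471), np.float64(0.0008659230394191438)])
```

```bash
python3 - <<'E'
from station import bot
from h import *
X=np.array([.562,.249])
bot.grasp(20)
bot.goto([*X,.2],list(down(0.3)))
bot.move_linear([*X,.162]);f0=bot.get_obs()["ft_force"][2]
z=.162
while z>.095:
    z-=.0015 ; bot.move_linear([*X,z],velocity=.03); o=bot.get_obs();f=o["ft_force"][2]-f0
    if abs(f)>1.0: print(round(z,4),round(o["tool_pos"][2],4),round(f,2))
    if f>16: break
    if f>1 and z<.13: break
o=bot.get_obs();print(o["time_s"],o["tool_pos"],o["finger_gap"])
E
```

```text
0.1515 0.1519 2.69
0.15 0.1507 4.34
0.1485 0.1493 5.38
0.147 0.1478 5.25
0.1455 0.1462 4.79
0.144 0.1448 5.24
0.1425 0.1432 4.62
0.141 0.142 6.29
0.1395 0.1407 7.08
0.138 0.14 10.34
0.1365 0.1399 14.83
0.135 0.1398 21.12
9.9417 [0.56307353 0.24935419 0.13981492] -0.0003664696171282617
```

Contact at TCP z ≈ 0.1527 puts the top at 0.1357, and the head hit its hard stop 13 mm lower. I let go and check that it is latched.

```bash
python3 - <<'E'
from station import bot
from h import *
import cv2
X=[.562,.249]
bot.move_linear([*X,.205]);bot.release();bot.dwell(.4)
w=bot.read_camera("wrist");s=bot.read_camera("side");print(bot.get_obs()["time_s"])
b=cv2.resize(s["img"][255:355,190:290],(400,400),interpolation=2)
cv2.imwrite("pics/l.png",np.hstack([b,cv2.resize(w["img"][:,80:560],(400,400))])[:,:,::-1])
for z in(.1357,.1262):
    p=w["R"]@[*X,z]+w["t"];u=p[:2]/p[2]*w["fx"]+[w["cx"],w["cy"]];print(z,u,(u-[80,0])*400/480+[400,0])
    p=s["R"]@[*X,z]+s["t"];u=p[:2]/p[2]*s["fx"]+[s["cx"],s["cy"]];print((u-[190,255])*4)
E
```

```text
11.8417
0.1357 [322.46300203 271.79192238] [602.05250169 226.49326865]
[171.13325042 179.69384571]
0.1262 [322.35010218 265.214343  ] [601.95841849 221.0119525 ]
[172.25681722 192.61365923]
```

View pics/l.png

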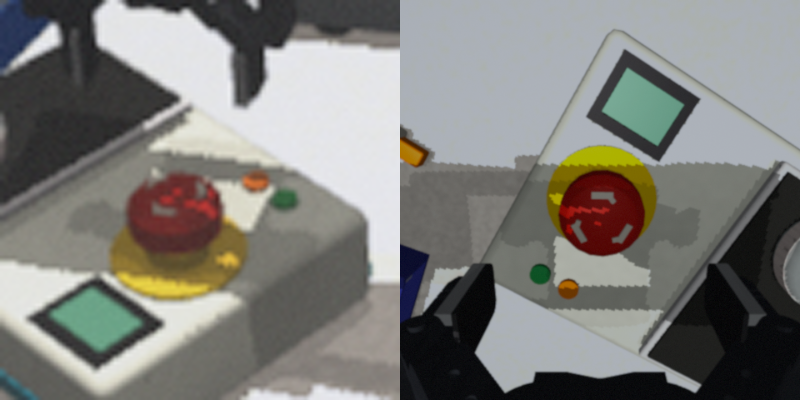

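The head's top edge sits about 13 px lower in the side crop (172 against 158), so it is latched, and it is centred in the wrist view at (602,213). Now I grip and twist.

```bash
python3 - <<'E'
from station import bot
from h import *
X=[.562,.249]
def st(l):
    o=bot.get_obs();print(l,round(o["time_s"],2),np.round(o["tool_pos"],4),np.round(o["ft_force"],1),np.round(o["ft_torque"],2),round(o["finger_gap"],3),round(o["grasp_force"],1))
st("up");bot.move_linear([*X,.125],velocity=.1);st("mid")
bot.move_linear([*X,.106],velocity=.05);st("down")
if abs(bot.get_obs()["ft_force"][2])<8:
    bot.grasp(40);st("grip")
    q=np.array(bot.get_obs()["joint_pos"])
    for d in(.2,.4,.6,.8):
        t=q.copy();t[5]+=d;bot.set_joints(list(t));st(d)
import cv2
c=bot.read_camera("wrist");cv2.imwrite("pics/g.png",c["img"][:,:,::-1])
E
```

```text
up 11.84 [0.562 0.249 0.205] [-0.2  0.5  0.7] [ 0.02 -0.04  0.01] 0.999 0.0
mid 12.79 [0.5627 0.2492 0.1258] [ 0.7  0.7 -0.4] [0.05 0.03 0.01] 1.002 0.0
down 13.32 [0.5617 0.2489 0.1055] [0.  0.2 1.3] [ 0.02  0.02 -0.04] 1.0 0.0
grip 13.72 [0.5628 0.2492 0.1068] [0.5 0.4 2.3] [ 0.03 -0.02  0.06] 0.62 41.9
0.2 14.03 [0.5627 0.2492 0.1068] [0.5 0.4 0.6] [0.08 0.14 0.  ] 0.622 42.2
0.4 14.33 [0.5626 0.2493 0.107 ] [-0.1 -0.4  3.3] [0.05 0.3  0.06] 0.623 42.4
0.6 14.64 [0.5626 0.2494 0.1078] [-3.2  0.3  6.2] [0.06 0.6  0.06] 0.622 42.8
0.8 14.95 [0.5626 0.2495 0.1078] [-3.2 -0.4  5.9] [0.11 0.6  0.03] 0.622 42.7
```

View pics/g.png

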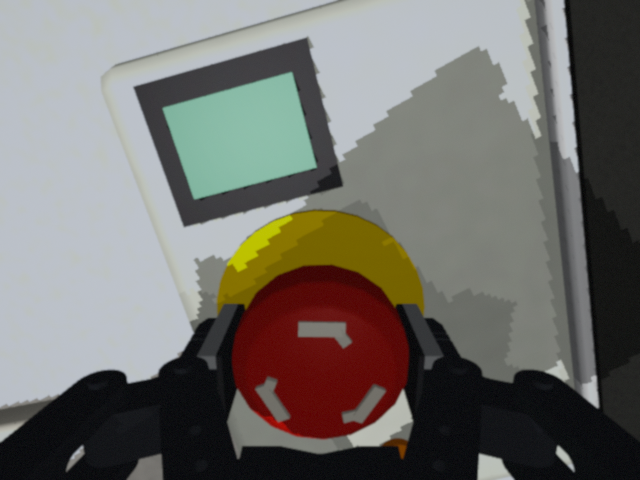

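The marks have the same orientation in the wrist frame as before the twist (top bar at (323,329)), so the head turned with the gripper by 0.8 rad. The upward force of about 6 N shows the latch has freed. I let go, rise and check.

```bash
python3 - <<'E'
from station import bot
from h import *
import cv2
bot.release();bot.dwell(.3)
bot.move_linear([.562,.249,.23],velocity=.12);bot.dwell(.5)
w=bot.read_camera("wrist");s=bot.read_camera("side");o=bot.get_obs();print(o["time_s"],o["ft_force"],o["finger_gap"])
cv2.imwrite("pics/e.png",np.hstack([cv2.resize(s["img"][255:355,190:290],(400,400),interpolation=2),cv2.resize(w["img"][:,80:560],(400,400))])[:,:,::-1])
E
```

```text
17.5 [-0.19244857  0.39267959  0.3680749 ] 1.001336326861179
```

View pics/e.png

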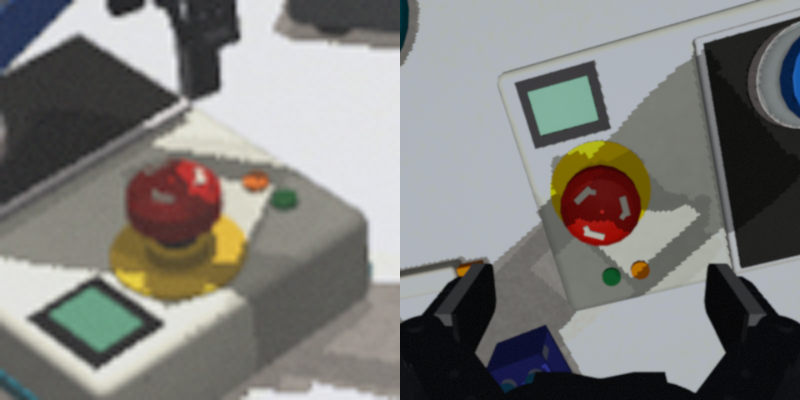

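The head's top edge is back at row 158, as at the start. The marks have turned back and the gripper is clear.

```bash
python3 -c "
from station import bot
print(bot.job_done())"
```

```text
the job is handed in; nothing more can be done
None
```

The emergency stop was pressed and stayed latched on its own, then was twisted clockwise until it freed and sprang fully up; the job was handed in after about 17.5 s on the robot's clock, and the hand-in returned no verdict.

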